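# Swing a bar into line on the setting-out board

### The job

On the plywood setting-out board, one end of the long aluminium bar lies beside the left-hand steel post. Using that post as the pivot, swing the long bar round on the board, away from you, until its side lies against both posts and it reaches past each; keep its left end at the pivot post and do not lift it. Leave the short bar where it lies, and let go.

Things in the scene. Friction and masses are not known exactly. Their poses are not given: they have to be found in the camera images.
- board: Plywood board fixed to the bench, 190 x 280 mm, 45 mm high, turned up to 15 degrees. Origin: centre of its underside; own x points away from the robot, own y to the robot's left along the 280 mm side, z up. Two steel posts stand in a row along y at x = +45 mm, y = +75 and -75 mm; a thin scribed line at x = +38 mm touches their robot side. A brass ring and a washer lie behind them.
- pivot_post (a point): Centre of the foot of the left (pivot) post, on the board's top surface; axes as the board's. The post is round, upright, 14 mm in diameter and 35 mm tall above the board.
- stop_post (a point): Centre of the foot of the right (stop) post, on the board's top surface, 150 mm from the pivot post; axes as the board's. Same size as the pivot post.
- long_bar: Loose aluminium bar, 230 mm long (own y), 30 wide, 20 high, 0.25 to 0.5 kg, flat on the board on the robot side of the posts, 20 to 35 degrees aslant of their row, its right end nearer the robot. Origin: bottom edge of the side facing the posts, 40 mm from the left end, within 20 mm of the pivot post's axis at the start. It spans y = +40 to -190 mm, x = -30 to 0 mm (0: side facing the posts).
- bar_toe (a point): Point on the same bottom edge of the long bar, 150 mm from its origin towards the right end; by the stop post once in line. The bar slides under a few newtons: pushed near its middle (about 80 to 100 mm right of the pivot post) it turns about the pivot post until it meets the stop post; pushed at its far right end, its left end drifts off the pivot post. Pushed in a straight line it also creeps lengthwise, some 20 mm.
- short_bar: Loose aluminium bar of the same section, only 80 mm long (30 mm wide, 20 mm high), lying at the left front of the board, pointing away from the robot. To be left alone. Its length is its own y; origin: middle of the bottom edge of its left long side, own x pointing left.

How it is judged:
By the outcome, as a careful person would: the job done as asked, in the order asked, and still so for the second after the job is handed in, with the robot touching nothing.
It also fails if it takes over 40 s, if anything falls off the work surface, if the arm or the gripper's body presses on something with over 40 N, if the wrist force passes 120 N, or if a joint passes its speed limit or range.

### The arm

A 6-joint arm with a two-finger parallel gripper is mounted at the origin on a cart in front of the work surface, level with it; the furniture and walls round the work are solid. World frame = base frame: x ahead of the robot, y to its left, z up, the work surface at z = 0. Lengths are in m, angles in degrees, forces in N, time in s.
With the tool pointing down it reaches from about 0.4 to 0.825 m from the base axis. Payload 7 kg.
Tool frame: the origin (TCP) lies midway between the tips of the shut fingers; the grasp point (between the pads) lies 19 mm behind it; z points along the fingers, y is the direction in which the jaws open and shut (so a half turn about z gives the same grasp; the last joint's range is limited). The gripper opens to 88 mm and grips with 3 to 60 N. Pads are 19 mm wide; open, the fingers measure 130 mm over their backs; the gripper's body (78 mm by 193 mm) begins 47 mm behind the grasp point.
Start: joints at [16.507, 20.546, 0.682, 0, -70.136, -16.507], TCP at [0.675, -0, 0.227] pointing down, gripper open.
Joint ranges: [-176.03, 176.03], [-82.01, 121.73], [-58.28, 71.71], [-173.87, 95.51], [-174.79, -0.11], [-173.66, 173.66]. Speed limits (degrees/s): [136.94, 136.94, 172.46, 180, 180, 180].

### API

Orientations are given as [roll, pitch, yaw] about the fixed x, y, z axes, in that order (R = Rz(yaw) Ry(pitch) Rx(roll)).
In Python, from plant import get_state, capture, close_job gives the robot as it stands.
- The arm moves only by the tool apply_moves, never from a script. Its argument "commands" is a list of rows, each an object with "grip": the opening, from 0 (shut) to 1 (fully open); "dp": the shift along the tool's x, y, z in mm, a list of three; "yaw": the turn about the tool's z in rad. A call has 1 to 12 rows; each row is the pose to reach, as a shift and turn from the pose commanded when the call began, along the tool's axes at that moment; what a row does not reach only later rows make up. A row lasts 1/8 s, in which the tool goes at most 62.5 mm and 10.7 degrees, less where a joint would pass 70% of its speed; a pose out of reach is approached as far as the arm can. A call with a gripper value outside its range is refused whole. The fingers move at their own pace and stop on an object; "newtons" is the grip in N (left out, the last holds). Time passes only in rows, so rows that repeat a pose let the fingers close. It gives the time, the measured TCP pose, the force and the opening at its end, in the units of the state.
- get_state(): the state, without advancing time (a new reading comes with each control period).
- capture(name): name is "scene" or "side" or "wrist"; returns a dict with "color" (384x512x3 uint8, red, green, blue), "camera_matrix" (3x3 intrinsics, pixels), "k1" (the pictures are not rectified: a ray, as slopes to the right and down, at radius r is drawn at 1 + k1 r^2 times it, then the intrinsics apply), "xyz" and "rotation" of the camera in the world; the wrist camera has in their place "T_tool_cam" (4x4, takes a point from camera to tool coordinates, whose origin is the TCP and whose axes are the flange's). Camera axes: x right, y up, looking along -z (the intrinsics and any distortion apply to the point x, -y, -z); pixel columns grow to the right and rows downward; lengths in m; the calibration is good to about 2 mm. A picture is of the moment at which its call begins: read the wrist's pose just before it. There is no depth.
- close_job(): hands the job in, once; it reports no verdict.
The state is a dict: "time_s": time; "joints": joint angles; "qd": joint speeds; "joint_torque": joint torques, N m; "tcp_pos": TCP position; "eef_rot": TCP orientation; "contact_force": force on the tool from outside, world axes, zero at the start; "moment": the same for the moment, N m; "gripper_width": finger opening in m.
Only numpy, scipy, OpenCV 4.12 (cv2) and the standard library are available. Lean on these libraries where they do the work, as an engineer would, in place of code of your own. Each camera call takes 0.05 s, during which the arm holds its last target.

## Working session

There is one attempt and no reset: what is moved stays moved. The work goes in short steps, Python scripts to look and compute and a tool call to move; the robot and the scene stay as the last step left them, time stands still between calls to the robot, and variables do not carry over. Pictures are saved under pics/ and viewed, and the job is handed in when it is done.

Besides the shell and the picture viewer there is one more tool, called after "Call:" by a JSON object that holds its "method" and its "body". apply_moves: Moves the arm, as the interface text tells. Its arguments: {"type":"object","properties":{"commands":{"type":"array","items":{"type":"object","properties":{"grip":{"type":"number"},"dp":{"type":"array","items":{"type":"number"}},"yaw":{"type":"number"}}}},"newtons":{"type":"number"}},"required":["commands"]}

```bash
mkdir -p pics; ls
cat > cap.py <<'E'
import sys,cv2,json,numpy as np
from plant import get_state,capture
def snap(cam,name):
    s=get_state(); c=capture(cam)
    cv2.imwrite(f'pics/{name}.png',c['color'][:,:,::-1])
    d={k:np.array(v).tolist() for k,v in c.items() if k!='color'}; d['state']={k:np.array(v).tolist() for k,v in s.items()}
    json.dump(d,open(f'pics/{name}.json','w')); return d
if __name__=='__main__':
    for a in sys.argv[1:]:
        cam,name=a.split(':'); d=snap(cam,name); print(name,{k:v for k,v in d.items() if k!='state'}); print(d['state'])
E
python3 cap.py scene:s0 side:d0 wrist:w0
```

```text
pics
s0 {'camera_matrix': [[416.42956859258055, 0.0, 262.54675642736817], [0.0, 416.42956859258055, 197.18066803244628], [0.0, 0.0, 1.0]], 'k1': 0.013509525619608527, 'xyz': [0.14104863367993326, 0.4973597995587828, 0.669523049753018], 'rotation': [44.15968694575564, 1.0679175942106574, -141.21084963899833]}
{'time_s': 0.0, 'joints': [16.50635989821735, 20.591069185742047, 0.6325915044448642, -0.019938743848754954, -70.1345428001885, -16.505452576702123], 'qd': [-0.019936309620166185, 0.019517445108126967, -0.006171498226900719, 0.024251291587287175, 0.04017123870094861, 0.02515175638529458], 'joint_torque': [-0.0008009303564904258, -58.27269673347473, 29.3058443069458, 6.99745237827301, 0.006932491814950481, -0.0002065308035525959], 'tcp_pos': [0.6745076528095851, -3.5408905292837775e-05, 0.22561839747690837], 'eef_rot': [179.90548706788857, -0.00845908313279141, -90.00587636035797], 'contact_force': [0.09811686070379852, 0.11874940159746991, -0.7242915554440282], 'moment': [0.03000688530343264, -0.029557154901795255, -0.020459792219736525], 'gripper_width': 0.08767646142599886}
d0 
[... 1641 characters left out ...]
-0.016497165306081273, -70.13641715893674, -16.508802302280472], 'qd': [-0.018407802589163847, -0.07924389855759881, 0.15967217292756497, 0.07459232925131075, 0.03713723618623885, -0.047840509008626374], 'joint_torque': [-0.0014227319115889259, -58.416534662246704, 29.375213384628296, 7.015512585639954, 0.010141231468878686, -6.669642289125477e-05], 'tcp_pos': [0.6745598926221968, -5.8023814031893586e-05, 0.22571997476541045], 'eef_rot': [179.91427368703512, -0.009233508059242196, -90.0093960264088], 'contact_force': [0.8565155619641602, -0.47079970809206845, -0.5143978635128299], 'moment': [0.03563732579809695, 0.06507703720733797, 0.07670607738723692], 'gripper_width': 0.08785861462064133}
```

View pics/s0.png

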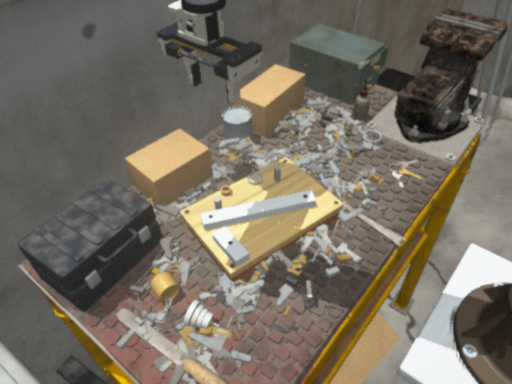

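View pics/d0.png

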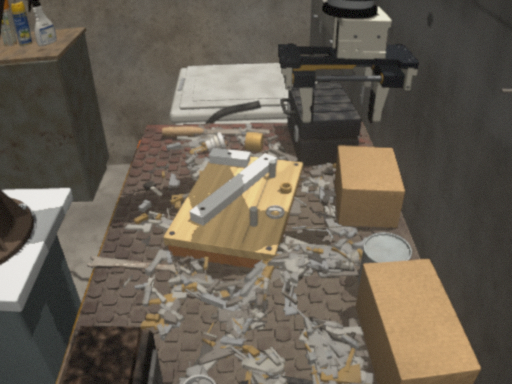

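View pics/w0.png

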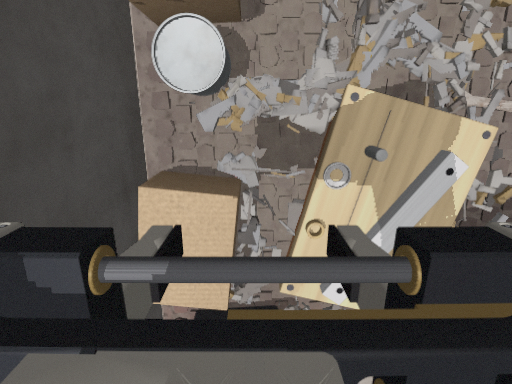

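The scene image shows the board around pixels (180–345, 158–275), with the long bar running from (203,215) to (315,200). The posts are near (277,174) and (218,203), and the short bar near (230,245). I'll zoom in to pick exact points.

Run:
```python
import cv2
a=cv2.imread('pics/s0.png')[150:285,170:355]; cv2.imwrite('pics/s0z.png',cv2.resize(a,None,fx=4,fy=4,interpolation=cv2.INTER_CUBIC))
a=cv2.imread('pics/d0.png')[140:275,155:315]; cv2.imwrite('pics/d0z.png',cv2.resize(a,None,fx=4,fy=4,interpolation=cv2.INTER_CUBIC))
a=cv2.imread('pics/w0.png')[75:310,270:505]; cv2.imwrite('pics/w0z.png',cv2.resize(a,None,fx=2.5,fy=2.5,interpolation=cv2.INTER_CUBIC))
```

```text
(no output)
```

View pics/s0z.png

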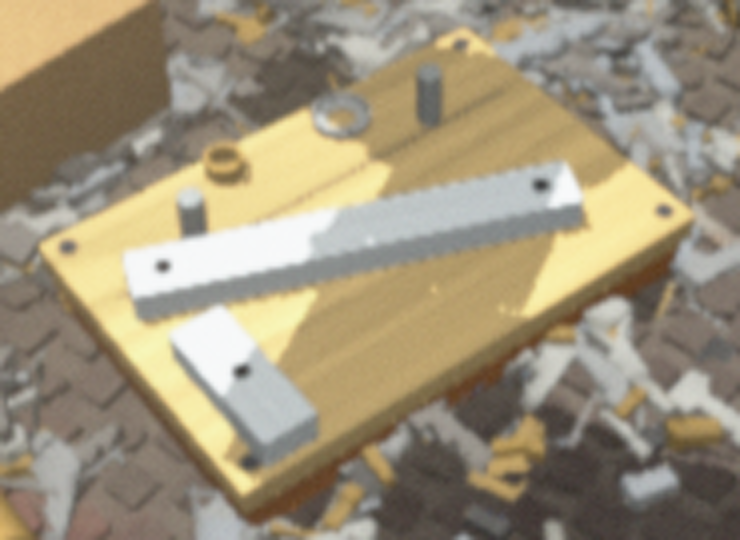

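View pics/d0z.png

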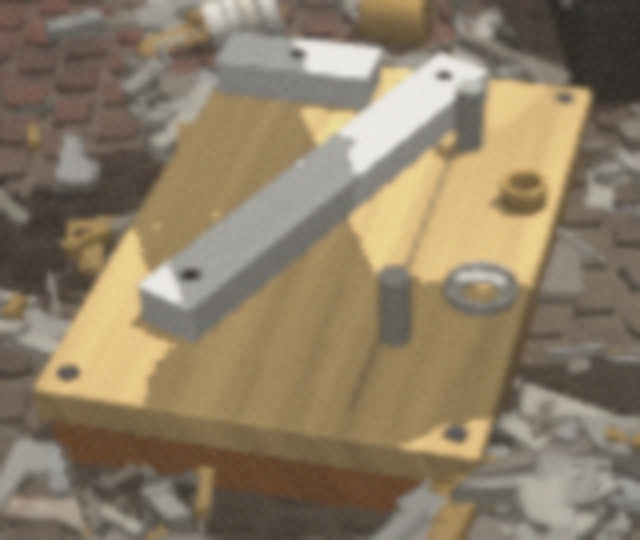

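View pics/w0z.png

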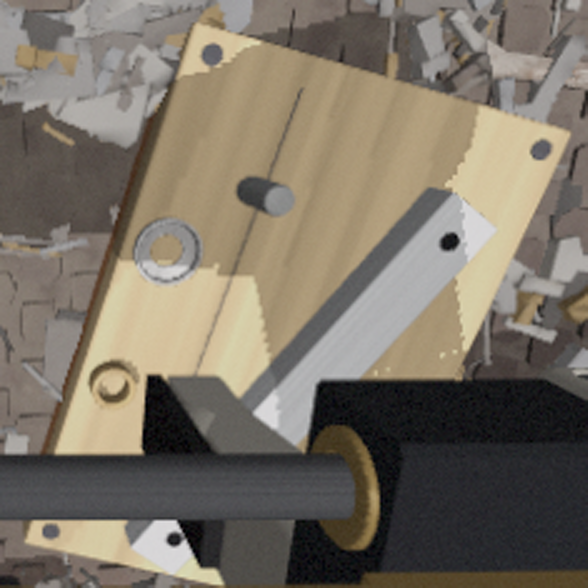

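```bash
cat > fit.py <<'E'
import json,numpy as np,cv2
from scipy.spatial.transform import Rotation as Rn
from scipy.optimize import least_squares
def load(n): return json.load(open(f'pics/{n}.json'))
def pose(d):
    if 'T_tool_cam' in d:
        T=np.eye(4);T[:3,:3]=Rn.from_euler('xyz',d['state']['eef_rot'],degrees=True).as_matrix();T[:3,3]=d['state']['tcp_pos']
        T=T@np.array(d['T_tool_cam']); return T[:3,:3],T[:3,3]
    return Rn.from_euler('xyz',d['rotation'],degrees=True).as_matrix(),np.array(d['xyz'])
def proj(d,P):
    R,t=pose(d); c=(np.atleast_2d(P)-t)@R
    s=c[:,:2]*[1,-1]/(-c[:,2:]); r2=(s**2).sum(1,keepdims=True); s=s*(1+d['k1']*r2)
    K=np.array(d['camera_matrix']); return s*[K[0,0],K[1,1]]+[K[0,2],K[1,2]]
def frame(p,pts,z0):
    x,y,a=p;a=np.radians(a);pts=np.atleast_2d(np.array(pts,float))
    return np.c_[x+np.cos(a)*pts[:,0]-np.sin(a)*pts[:,1], y+np.sin(a)*pts[:,0]+np.cos(a)*pts[:,1], z0+pts[:,2]]
def inb(b,p): # world pose -> board frame
    a=np.radians(b[2]);c,s=np.cos(a),np.sin(a);dx,dy=p[0]-b[0],p[1]-b[1]
    return np.array([c*dx+s*dy,-s*dx+c*dy,*( [p[2]-b[2]] if len(p)>2 else [])])
BAR=dict(fl=(0,.04,.02),nl=(-.03,.04,.02),fr=(0,-.19,.02),nr=(-.03,-.19,.02),flb=(0,.04,0),frb=(0,-.19,0),nlb=(-.03,.04,0),nrb=(-.03,-.19,0))
SH=dict(lf=(0,.04,.02),ln=(0,-.04,.02),rf=(-.03,.04,.02),rn=(-.03,-.04,.02))
BD=dict(fl=(.095,.14,.045),nl=(-.095,.14,.045),fr=(.095,-.14,.045),nr=(-.095,-.14,.045),pp=(.045,.075,.08),sp=(.045,-.075,.08))
def fit(model,z0,obs,p0):
    f=lambda p:np.concatenate([(proj(load(n),frame(p,[model[k]],z0))[0]-uv)for n,k,uv in obs])
    r=least_squares(f,p0,loss='soft_l1',x_scale=[.1,.1,10]); return r.x,f(r.x).reshape(-1,2)
def uz(u,v,o,s): return np.array([(u+.5)/s-.5+o[0],(v+.5)/s-.5+o[1]])
E
cat > f0.py <<'E'
from fit import *
S=lambda u,v:uz(u,v,(170,150),4); D=lambda u,v:uz(u,v,(155,140),4); W=lambda u,v:uz(u,v,(270,75),2.5)
bo=[('s0','fl',S(40,245)),('s0','fr',S(465,30)),('s0','nr',S(692,215)),('s0','nl',S(250,498)),('s0','pp',S(190,194)),('s0','sp',S(428,70)),
('d0','nr',D(38,392)),('d0','fr',D(482,460)),('d0','fl',D(592,90)),('d0','pp',D(468,88)),('d0','sp',D(394,273)),
('w0','fr',W(194,25)),('w0','nr',W(570,130)),('w0','sp',W(272,200)),('w0','fl',W(27,540))]
b,r=fit(BD,0,bo,[.55,0,0]); print('board',b); [print(o[0],o[1],x.round(1)) for o,x in zip(bo,r)]
lo=[('s0','fl',S(125,255)),('s0','nl',S(141,297)),('s0','fr',S(565,163)),('s0','nr',S(583,197)),
('d0','fl',D(486,72)),('d0','nl',D(437,57)),('d0','fr',D(193,312)),('d0','nr',D(142,288)),('w0','fr',W(450,191)),('w0','nr',W(496,232))]
l,r=fit(BAR,.045,lo,[.55,0,20]); print('long',l); [print(o[0],o[1],x.round(1)) for o,x in zip(lo,r)]
so=[('s0','lf',S(171,345)),('s0','rf',S(220,308)),('s0','rn',S(318,412)),('s0','ln',S(263,445)),('d0','rf',D(382,48)),('d0','rn',D(220,68)),('d0','ln',D(232,34))]
s,r=fit(SH,.045,so,[.5,.1,-90]); print('short',s);[print(o[0],o[1],x.round(1)) for o,x in zip(so,r)]
pp=frame(b,[(.045,.075,.045)],0)[0]; sp=frame(b,[(.045,-.075,.045)],0)[0]
print('pp',pp,'sp',sp,'long in board',inb(b,l),'short',inb(b,s))
print('toe',inb(b,frame(l,[(0,-.15,0)],0)[0][:2]))
E
python3 f0.py
```

```text
board [  0.51382126   0.05520677 -14.06955031]
s0 fl [-1.1  0.5]
s0 fr [-0.7 -1.2]
s0 nr [ 1.3 -0.4]
s0 nl [-1.2 -0.3]
s0 pp [-0.  1.]
s0 sp [0.1 0.5]
d0 nr [-1.  -0.1]
d0 fr [0.9 0.2]
d0 fl [ 0.3 -0.1]
d0 pp [ 0.9 -0.5]
d0 sp [1.1 0.5]
w0 fr [-0.2 -1.6]
w0 nr [ 2.4 -0.5]
w0 sp [3.2 0.6]
w0 fl [-0.3  2.7]
long [  0.56359922   0.12422218 -34.99881731]
s0 fl [-1.1  0.3]
s0 nl [-2.3  1. ]
s0 fr [-0.6 -1.3]
s0 nr [0.2 0.2]
d0 fl [ 0.9 -0.8]
d0 nl [ 0.5 -1.3]
d0 fr [ 0.7 -0.1]
d0 nr [-0.2 -0.2]
w0 fr [ 1.4 -0.4]
w0 nr [ 1.3 -1.6]
short [  0.49791901   0.150534   -79.97454387]
s0 lf [  5.7 -10.2]
s0 rf [-15.4  10. ]
s0 rn [-2.8  0.3]
s0 ln [ 19.2 -19.6]
d0 rf [-0.6 -2. ]
d0 rn [ 0.8 -2.7]
d0 ln [-0.5 13.6]
pp [0.57570378 0.11701739 0.045     ] sp [ 0.53923885 -0.02848281  0.045     ] long in board [  0.03150707   0.07904604 -20.92926701] short [-3.85992092e-02  8.86017096e-02 -6.59049936e+01]
toe [-0.0220752  -0.06105728]
```

```bash
sed -i "s/^so=.*/so=[('s0','ln',S(171,345)),('s0','rn',S(220,308)),('s0','rf',S(318,412)),('s0','lf',S(263,445))]/; s/\[.5,.1,-90\]/[.45,.1,90]/" fit.py f0.py
python3 - <<'E'
s=open('f0.py').read()
s=s.replace("SH,.045","{k:((-v[0]) if 0 else v[0],v[1],v[2]) for k,v in SH.items()},.045")
# short bar: x left; far end is y=-.04, right side x=-.03
open('f0.py','w').write(s)
E
cat >> f0.py <<'E'
b2,r=fit(BD,0,[o for o in bo if o[0]!='w0'],[.55,0,0]); l2,_=fit(BAR,.045,[o for o in lo if o[0]!='w0'],[.55,0,-30])
print('nowrist',b2,l2,inb(b2,l2))
import numpy as np
lb=inb(b,l); 
def tool(p_world,z,yawline): # yawline = angle of bar x axis
    st=load('w0')['state']; p=np.array([.675,0,.227]); d=np.array([*p_world,z])-p
    return 'dp',(np.array([-d[1],-d[0],-d[2]])*1000).round(1),'yaw',round(-np.radians(yawline),3)
pv=np.array(pp[:2])
a=np.radians(l[2]);X=np.array([np.cos(a),np.sin(a)]);Y=np.array([-np.sin(a),np.cos(a)])
gap=(pv-l[:2])@X-.007; py=(pv-l[:2])@Y; print('gap',gap,'pivot along bar',py)
for so_ in (.012,.0): 
    q=l[:2]+X*(-.03-.021-so_)+Y*(py-.09); print('standoff',so_,q,tool(q,.12,l[2]),tool(q,.052,l[2]))
for th in np.linspace(l[2],b[2],8):
    a=np.radians(th);X=np.array([np.cos(a),np.sin(a)]);Y=np.array([-np.sin(a),np.cos(a)])
    q=pv+X*(-.007-.03-.021)-Y*.09; print(round(th,1),q.round(4),tool(q,.052,th))
E
python3 f0.py | grep -v '^[dw]0'
```

```text
board [  0.51382126   0.05520677 -14.06955031]
s0 fl [-1.1  0.5]
s0 fr [-0.7 -1.2]
s0 nr [ 1.3 -0.4]
s0 nl [-1.2 -0.3]
s0 pp [-0.  1.]
s0 sp [0.1 0.5]
long [  0.56359922   0.12422218 -34.99881731]
s0 fl [-1.1  0.3]
s0 nl [-2.3  1. ]
s0 fr [-0.6 -1.3]
s0 nr [0.2 0.2]
short [ 0.49461032  0.18958337 76.38915939]
s0 ln [-1.1 -1.9]
s0 rn [-0.1 -0.3]
s0 rf [0.4 0.4]
s0 lf [0.4 0.8]
pp [0.57570378 0.11701739 0.045     ] sp [ 0.53923885 -0.02848281  0.045     ] long in board [  0.03150707   0.07904604 -20.92926701] short [-5.13015278e-02  1.25675312e-01  9.04587097e+01]
toe [-0.0220752  -0.06105728]
nowrist [  0.51303748   0.05499021 -14.09981961] [  0.56278055   0.12259395 -35.05145581] [  0.03177537   0.07768503 -20.9516362 ]
gap 0.007047999860833235 pivot along bar 0.0010407894958458968
standoff 0.012 [0.46096849 0.08748425] ('dp', array([-87.5, 214. , 107. ]), 'yaw', np.float64(0.611)) ('dp', array([-87.5, 214. , 175. ]), 'yaw', np.float64(0.611))
standoff 0.0 [0.47079845 0.08060154] ('dp', array([-80.6, 204.2, 107. ]), 'yaw', np.float64(0.611)) ('dp', array([-80.6, 204.2, 175. ]), 'yaw', np.float64(0.611))
-35.0 [0.4766 0.0766] ('dp', array([-76.6, 198.4, 175. ]), 'yaw', np.float64(0.611))
-32.0 [0.4788 0.0714] ('dp', array([-71.4, 196.2, 175. ]), 'yaw', np.float64(0.559))
-29.0 [0.4813 0.0665] ('dp', array([-66.5, 193.7, 175. ]), 'yaw', np.float64(0.506))
-26.0 [0.4841 0.0616] ('dp', array([-61.6, 190.9, 175. ]), 'yaw', np.float64(0.454))
-23.0 [0.4871 0.0569] ('dp', array([-56.9, 187.9, 175. ]), 'yaw', np.float64(0.402))
-20.0 [0.4904 0.0524] ('dp', array([-52.4, 184.6, 175. ]), 'yaw', np.float64(0.35))
-17.1 [0.4939 0.048 ] ('dp', array([-48. , 181.1, 175. ]), 'yaw', np.float64(0.298))
-14.1 [0.4976 0.0438] ('dp', array([-43.8, 177.4, 175. ]), 'yaw', np.float64(0.246))
```

The fits agree to about 1–2 mm. The bar sits 20.9° aslant of the post row, with a 7 mm gap to the pivot post. I'll go to the standoff with the fingers shut, then descend.

Call:
{"method": "apply_moves", "body": {"commands": [{"grip":0,"dp":[-25,55,20],"yaw":0.15},{"grip":0,"dp":[-50,110,45],"yaw":0.3},{"grip":0,"dp":[-75,170,75],"yaw":0.45},{"grip":0,"dp":[-87,214,100],"yaw":0.611},{"grip":0,"dp":[-87,214,100],"yaw":0.611},{"grip":0,"dp":[-87,214,100],"yaw":0.611},{"grip":0,"dp":[-87,214,120],"yaw":0.611},{"grip":0,"dp":[-87,214,140],"yaw":0.611},{"grip":0,"dp":[-87,214,155],"yaw":0.611},{"grip":0,"dp":[-87,214,155],"yaw":0.611}]}}

```text
time_s: 1.4
tcp_pos: [0.4618, 0.0867, 0.0711]
eef_rot: [180.0, -0.1, -125.0]
contact_force: [0.9, 0.3, 0.6]
gripper_width: 0.0011
```

```bash
python3 cap.py scene:s1 side:d1 | cut -c1-10
python3 - <<'E'
import cv2
a=cv2.imread('pics/s1.png')[120:285,150:355]; b=cv2.imread('pics/d1.png')[100:265,150:355]
cv2.imwrite('pics/sd1z.png',cv2.resize(cv2.hconcat([a,b]),None,fx=1.95,fy=1.95,interpolation=cv2.INTER_CUBIC))
E
```

```text
s1 {'camer
{'time_s':
d1 {'camer
{'time_s':
```

View pics/sd1z.png

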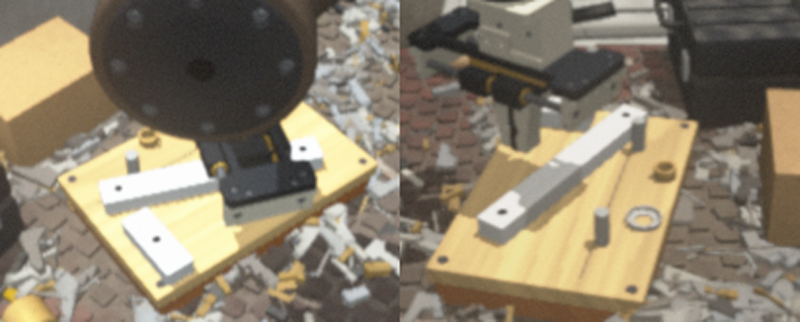

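The fingers stand clear on the robot side of the bar near its middle. In the composite the fingertip is near (520,135). Next I'll lower to z≈0.052 and approach along the bar's normal.

Call:
{"method": "apply_moves", "body": {"commands": [{"dp":[0,0,12],"yaw":0,"grip":0},{"dp":[0,0,19],"yaw":0,"grip":0},{"dp":[0,0,19],"yaw":0,"grip":0},{"dp":[0,-3,19],"yaw":0,"grip":0},{"dp":[0,-6,19],"yaw":0,"grip":0},{"dp":[0,-8,19],"yaw":0,"grip":0},{"dp":[0,-10,19],"yaw":0,"grip":0},{"dp":[0,-12,19],"yaw":0,"grip":0},{"dp":[0,-14,19],"yaw":0,"grip":0},{"dp":[0,-16,19],"yaw":0,"grip":0},{"dp":[0,-18,19],"yaw":0,"grip":0},{"dp":[0,-18,19],"yaw":0,"grip":0}]}}

```text
time_s: 3.0
tcp_pos: [0.4756, 0.0765, 0.0525]
eef_rot: [180.0, -0.0, -125.0]
contact_force: [-1.4, 0.3, 0.2]
gripper_width: 0.0006
```

```bash
python3 cap.py scene:s2 side:d2 | cut -c1-10
python3 - <<'E'
import cv2
a=cv2.imread('pics/s2.png')[120:285,150:355]; b=cv2.imread('pics/d2.png')[100:265,150:355]
cv2.imwrite('pics/sd2z.png',cv2.resize(cv2.hconcat([a,b]),None,fx=1.95,fy=1.95,interpolation=cv2.INTER_CUBIC))
E
```

```text
s2 {'camer
{'time_s':
d2 {'camer
{'time_s':
```

View pics/sd2z.png

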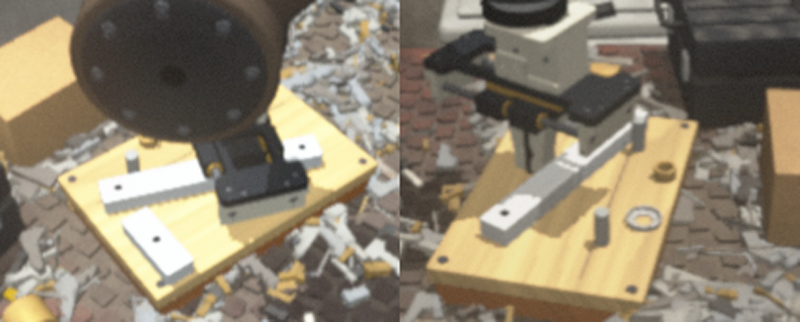

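The finger is at or very near the bar, but the force is still small. I'll press on a few mm along the normal so the bar seats on the pivot post.

Call:
{"method": "apply_moves", "body": {"commands": [{"dp":[0,-2,0],"yaw":0,"grip":0},{"dp":[0,-4,0],"yaw":0,"grip":0},{"dp":[0,-6,0],"yaw":0,"grip":0}]}}

```text
time_s: 3.48
tcp_pos: [0.4807, 0.0732, 0.0525]
eef_rot: [180.0, -0.0, -125.0]
contact_force: [-1.8, 2.1, -0.0]
gripper_width: 0.0006
```

```bash
python3 cap.py scene:s3 side:d3 | cut -c1-10
python3 - <<'E'
import cv2
a=cv2.imread('pics/s3.png')[150:285,170:355]; cv2.imwrite('pics/s3z.png',cv2.resize(a,None,fx=4,fy=4,interpolation=cv2.INTER_CUBIC))
a=cv2.imread('pics/d3.png')[140:275,155:315]; cv2.imwrite('pics/d3z.png',cv2.resize(a,None,fx=4,fy=4,interpolation=cv2.INTER_CUBIC))
E
```

```text
s3 {'camer
{'time_s':
d3 {'camer
{'time_s':
```

View pics/d3z.png

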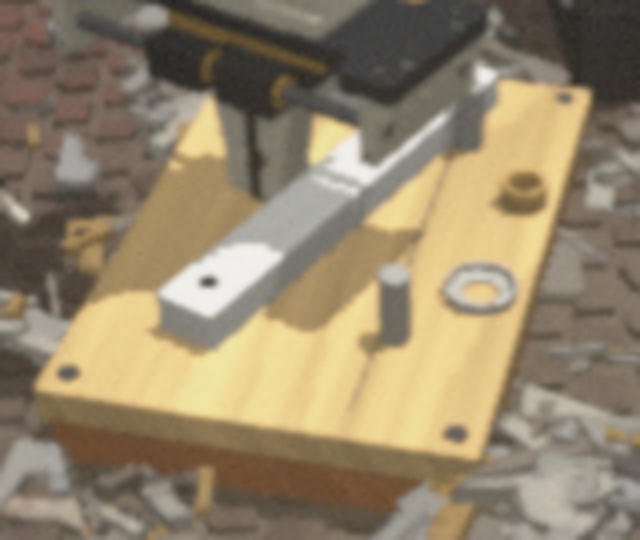

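View pics/s3z.png

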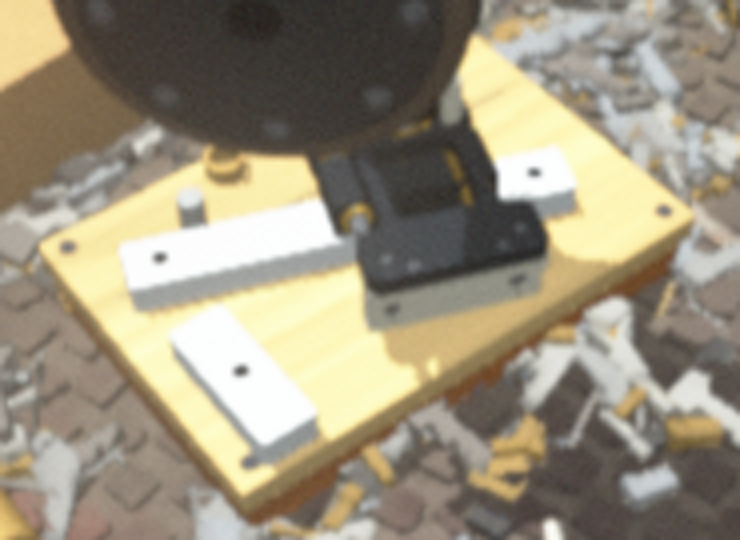

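The bar has shifted toward the posts (side right-end corner near (162,293) zoomed). I'll refit it.

```bash
cat > f3.py <<'E'
from fit import *
S=lambda u,v:uz(u,v,(170,150),4); D=lambda u,v:uz(u,v,(155,140),4)
b=np.array([.51382,.05521,-14.07]); pv=frame(b,[(.045,.075,0)],0)[0,:2]
lo=[('s3','fl',S(121,245)),('s3','nl',S(133,288)),('s3','fr',S(558,150)),('s3','nr',S(575,185)),('d3','fl',D(496,83)),('d3','fr',D(215,322)),('d3','nr',D(162,293))]
l,r=fit(BAR,.045,lo,[.56,.12,-33]);print(l,r.round(1).tolist(),inb(b,l))
a=np.radians(l[2]);X=np.array([np.cos(a),np.sin(a)]);Y=np.array([-np.sin(a),np.cos(a)])
print('gap',(pv-l[:2])@X-.007,'py',(pv-l[:2])@Y)
t=np.array([.4807,.0732]); ct=np.array([(t-l[:2])@X,(t-l[:2])@Y]);print('tcp in bar',ct, 'd from pivot',(pv-t)@Y)
# arc about pivot from current
th0=l[2]
yw0=-35.
for th in np.linspace(th0,b[2],8):
    da=np.radians(th-th0); R=np.array([[np.cos(da),-np.sin(da)],[np.sin(da),np.cos(da)]])
    q=pv+R@(t-pv); w=q-t; a0=np.radians(-35); f=np.array([np.cos(a0),np.sin(a0)]); g=np.array([-np.sin(a0),np.cos(a0)])
    # tool y = -f ; tool x = -g? (start: x=(0,-1), y=(-1,0))
    print(round(th,1),q.round(4),'dp',(1000*np.array([-w@g,-w@f])).round(1),'yaw',-np.round(da,3))
E
python3 f3.py
```

```text
[  0.56943965   0.11921341 -34.22810046] [[-0.3, 0.1], [-0.4, 0.4], [-0.3, -1.4], [0.9, -0.3], [1.2, -2.3], [-0.3, -0.2], [-1.1, 1.0]] [  0.03839134   0.0756048  -20.15810046]
gap -0.0005877292574460709 py 0.001709664972413744
tcp in bar [-0.04748833 -0.08795918] d from pivot 0.08966884283242675
-34.2 [0.4807 0.0732] dp [0. 0.] yaw -0.0
-31.3 [0.483  0.0685] dp [ 2.5 -4.6] yaw -0.05
-28.5 [0.4856 0.0639] dp [ 4.8 -9.3] yaw -0.101
-25.6 [0.4884 0.0594] dp [  6.9 -14.2] yaw -0.151
-22.7 [0.4914 0.0551] dp [  8.7 -19.1] yaw -0.201
-19.8 [0.4946 0.051 ] dp [ 10.3 -24.1] yaw -0.251
-16.9 [0.498 0.047] dp [ 11.6 -29.2] yaw -0.302
-14.1 [0.5016 0.0431] dp [ 12.6 -34.4] yaw -0.352
```

The bar now touches the pivot post: gap ≈ 0, origin within 2 mm along the bar, push point 90 mm from the pivot. I'll swing along the arc, turning the tool with the bar.

Call:
{"method": "apply_moves", "body": {"commands": [{"dp":[1.2,-2.3,0],"yaw":-0.025,"grip":0},{"dp":[2.5,-4.6,0],"yaw":-0.05,"grip":0},{"dp":[3.7,-7,0],"yaw":-0.075,"grip":0},{"dp":[4.8,-9.3,0],"yaw":-0.1,"grip":0},{"dp":[5.9,-11.7,0],"yaw":-0.125,"grip":0},{"dp":[6.9,-14.2,0],"yaw":-0.15,"grip":0},{"dp":[7.8,-16.6,0],"yaw":-0.175,"grip":0},{"dp":[8.7,-19.1,0],"yaw":-0.2,"grip":0},{"dp":[9.5,-21.6,0],"yaw":-0.225,"grip":0},{"dp":[10.3,-24.1,0],"yaw":-0.25,"grip":0},{"dp":[11,-26.6,0],"yaw":-0.275,"grip":0},{"dp":[11,-26.6,0],"yaw":-0.275,"grip":0}]}}

```text
time_s: 5.08
tcp_pos: [0.4963, 0.0487, 0.0526]
eef_rot: [-180.0, -0.0, -109.2]
contact_force: [0.0, 0.6, 0.1]
gripper_width: 0.0002
```

```bash
python3 cap.py scene:s4 side:d4 | cut -c1-10
python3 - <<'E'
import cv2
a=cv2.imread('pics/s4.png')[150:285,170:355]; cv2.imwrite('pics/s4z.png',cv2.resize(a,None,fx=4,fy=4,interpolation=cv2.INTER_CUBIC))
a=cv2.imread('pics/d4.png')[140:275,155:315]; cv2.imwrite('pics/d4z.png',cv2.resize(a,None,fx=4,fy=4,interpolation=cv2.INTER_CUBIC))
E
```

```text
s4 {'camer
{'time_s':
d4 {'camer
{'time_s':
```

View pics/d4z.png

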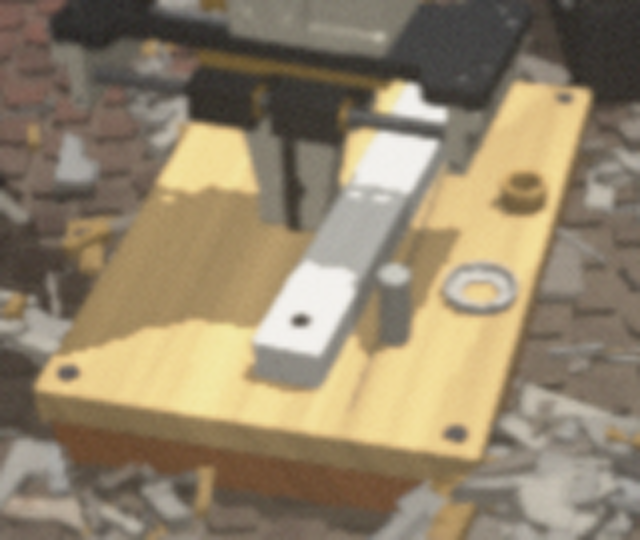

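View pics/s4z.png

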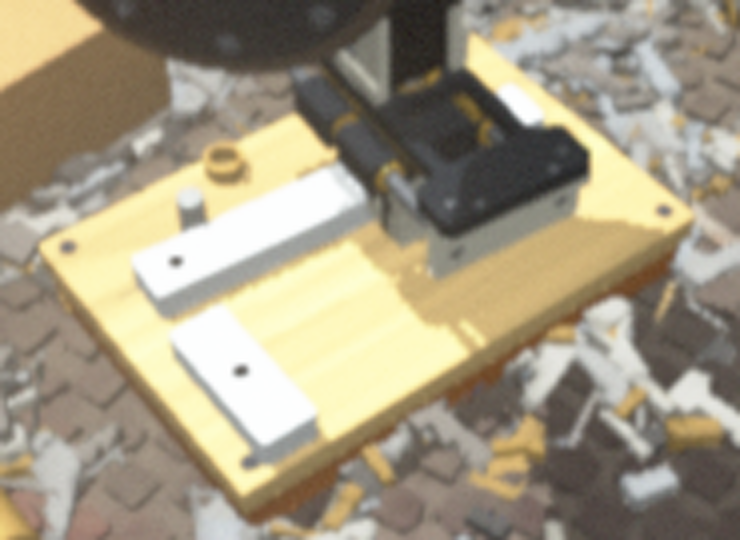

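The bar is swinging about the pivot post as intended. Only a small gap to the stop post remains, near (375,300) zoomed in the side view. I'll close it slowly and watch the force.

Call:
{"method": "apply_moves", "body": {"commands": [{"dp":[1.0,-1.8,0],"yaw":-0.02,"grip":0},{"dp":[2,-3.6,0],"yaw":-0.04,"grip":0},{"dp":[2.7,-5,0],"yaw":-0.055,"grip":0},{"dp":[3.3,-6,0],"yaw":-0.066,"grip":0},{"dp":[3.3,-6,0],"yaw":-0.066,"grip":0}]}}

```text
time_s: 5.8
tcp_pos: [0.5008, 0.0438, 0.0526]
eef_rot: [-180.0, 0.0, -105.5]
contact_force: [-1.6, 0.8, 0.8]
gripper_width: 0.0004
```

```bash
python3 cap.py scene:s5 side:d5 | cut -c1-10
python3 - <<'E'
import cv2
a=cv2.imread('pics/d5.png')[140:275,155:315]; cv2.imwrite('pics/d5z.png',cv2.resize(a,None,fx=4,fy=4,interpolation=cv2.INTER_CUBIC))
E
```

```text
s5 {'camer
{'time_s':
d5 {'camer
{'time_s':
```

View pics/d5z.png

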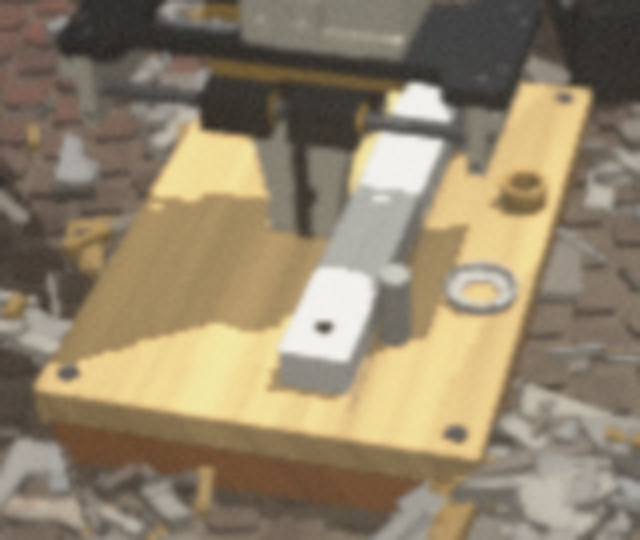

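Almost touching, and the force is still only friction. I'll creep on.

Call:
{"method": "apply_moves", "body": {"commands": [{"dp":[0.3,-0.6,0],"yaw":-0.006,"grip":0},{"dp":[0.6,-1.2,0],"yaw":-0.012,"grip":0},{"dp":[0.6,-1.2,0],"yaw":-0.012,"grip":0}]}}

```text
time_s: 6.28
tcp_pos: [0.5016, 0.0429, 0.0525]
eef_rot: [180.0, -0.0, -104.8]
contact_force: [-2.8, 0.8, 0.9]
gripper_width: 0.0005
```

Call:
{"method": "apply_moves", "body": {"commands": [{"dp":[0.2,-0.5,0],"yaw":-0.005,"grip":0},{"dp":[0.3,-1,0],"yaw":-0.01,"grip":0},{"dp":[0.3,-1,0],"yaw":-0.01,"grip":0}]}}

```text
time_s: 6.65
tcp_pos: [0.5018, 0.0425, 0.0525]
eef_rot: [179.9, -0.0, -104.2]
contact_force: [-6.0, 4.6, 2.8]
gripper_width: 0.0005
```

The force is now up to about 7.5 N and the tool moved only about 0.4 mm, so the bar meets the stop. One more small press, then I'll check.

Call:
{"method": "apply_moves", "body": {"commands": [{"dp":[0,-0.7,0],"yaw":0,"grip":0},{"dp":[0,-0.7,0],"yaw":0,"grip":0}]}}

```text
time_s: 6.9
tcp_pos: [0.5018, 0.0424, 0.0524]
eef_rot: [179.9, -0.0, -104.2]
contact_force: [-8.8, 6.3, 5.8]
gripper_width: 0.0002
```

```bash
python3 cap.py scene:s6 side:d6 | cut -c1-10
python3 - <<'E'
import cv2
a=cv2.imread('pics/s6.png')[150:285,170:355]; cv2.imwrite('pics/s6z.png',cv2.resize(a,None,fx=4,fy=4,interpolation=cv2.INTER_CUBIC))
a=cv2.imread('pics/d6.png')[140:275,155:315]; cv2.imwrite('pics/d6z.png',cv2.resize(a,None,fx=4,fy=4,interpolation=cv2.INTER_CUBIC))
E
```

```text
s6 {'camer
{'time_s':
d6 {'camer
{'time_s':
```

View pics/d6z.png

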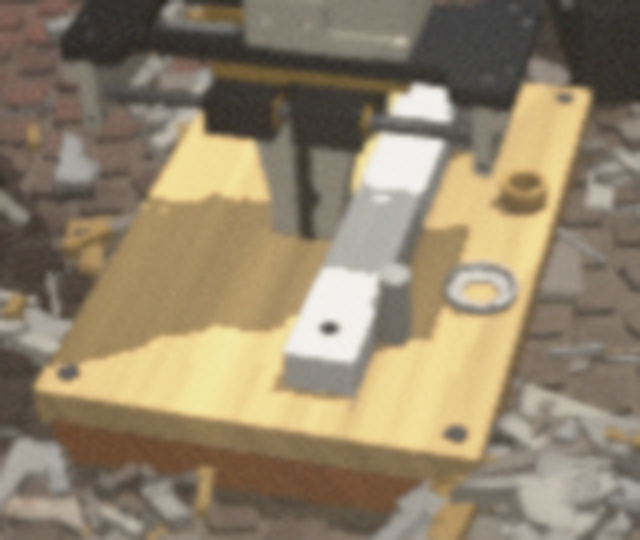

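View pics/s6z.png

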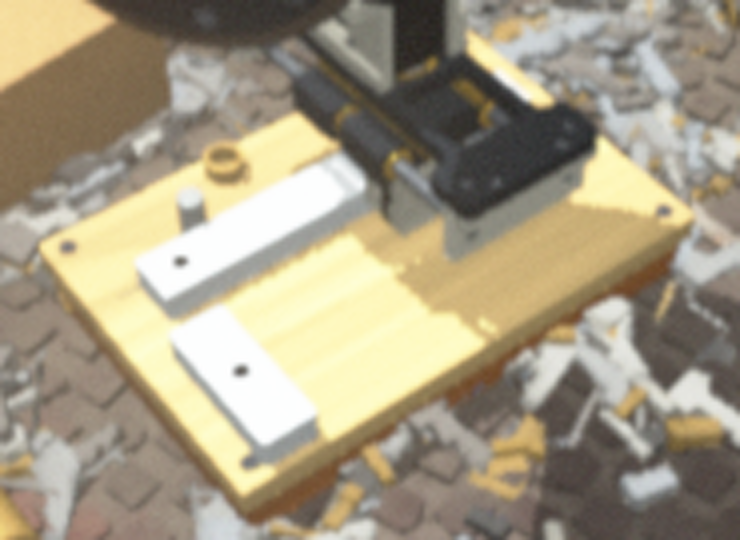

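The bar meets the stop post in the side view near (385,280) zoomed, and the force holds at about 12 N. I'll back straight off along the normal and then rise.

Call:
{"method": "apply_moves", "body": {"commands": [{"dp":[0,3,0],"yaw":0,"grip":0},{"dp":[0,8,0],"yaw":0,"grip":0},{"dp":[0,14,0],"yaw":0,"grip":0},{"dp":[0,16,0],"yaw":0,"grip":0},{"dp":[0,16,-30],"yaw":0,"grip":0},{"dp":[0,16,-70],"yaw":0,"grip":0},{"dp":[0,10,-120],"yaw":0,"grip":0},{"dp":[0,-30,-170],"yaw":0,"grip":0},{"dp":[0,-80,-180],"yaw":0,"grip":0},{"dp":[0,-130,-180],"yaw":0,"grip":0},{"dp":[0,-160,-180],"yaw":0,"grip":0},{"dp":[0,-160,-180],"yaw":0,"grip":0}]}}

```text
time_s: 8.5
tcp_pos: [0.6595, 0.0023, 0.231]
eef_rot: [179.9, -0.1, -104.3]
contact_force: [-0.1, 0.3, -0.2]
gripper_width: 0.0002
```

```bash
python3 cap.py scene:s7 side:d7 wrist:w7| cut -c1-10
python3 - <<'E'
import cv2
a=cv2.imread('pics/s7.png')[150:285,170:355]; cv2.imwrite('pics/s7z.png',cv2.resize(a,None,fx=4,fy=4,interpolation=cv2.INTER_CUBIC))
a=cv2.imread('pics/d7.png')[140:275,155:315]; cv2.imwrite('pics/d7z.png',cv2.resize(a,None,fx=4,fy=4,interpolation=cv2.INTER_CUBIC))
E
```

```text
s7 {'camer
{'time_s':
d7 {'camer
{'time_s':
w7 {'camer
{'time_s':
```

View pics/d7z.png

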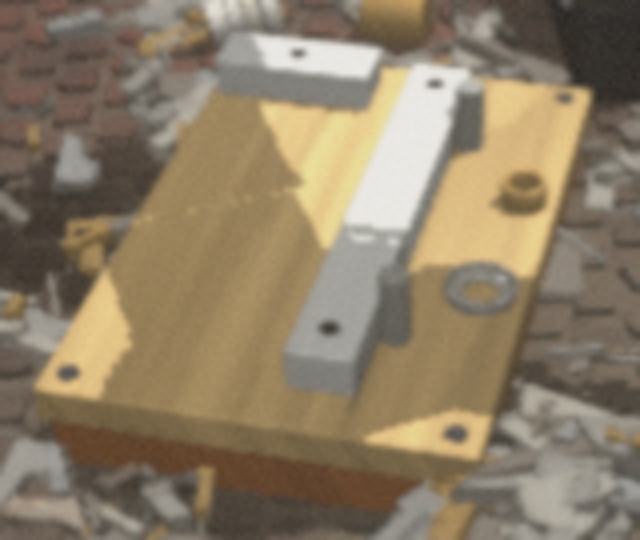

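View pics/s7z.png

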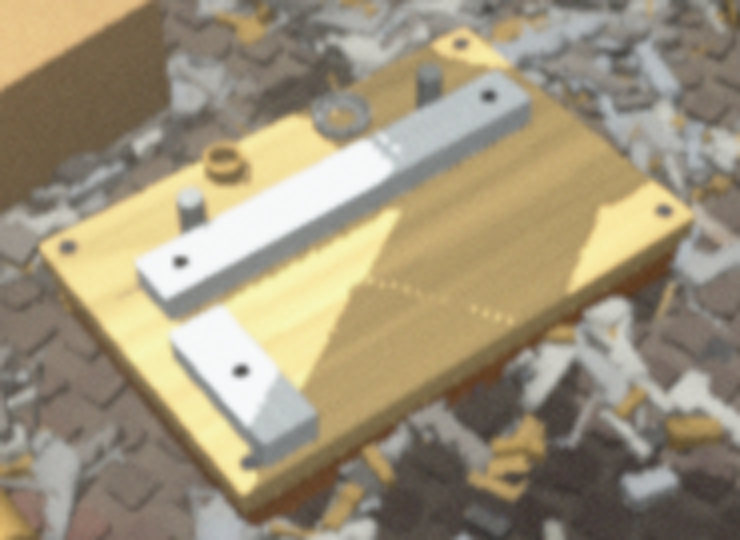

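View pics/w7.png

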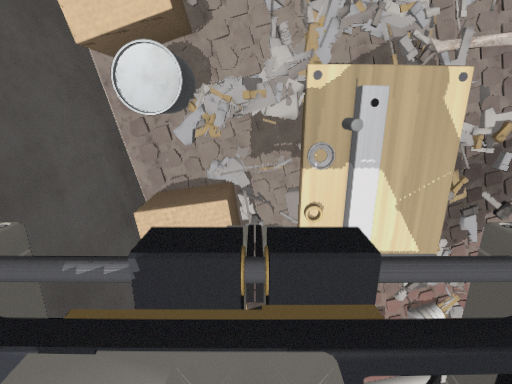

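The bar lies along the post row and reaches past both posts, and the short bar looks unmoved at the same pixels. I'll check the final pose with numbers.

```bash
cat > f7.py <<'E'
from fit import *
S=lambda u,v:uz(u,v,(170,150),4); D=lambda u,v:uz(u,v,(155,140),4)
b=np.array([.51382,.05521,-14.07])
lo=[('s7','fl',S(136,262)),('s7','nl',S(166,303)),('s7','fr',S(495,70)),('s7','nr',S(532,103)),('d7','nl',D(414,65)),('d7','fl',D(470,70)),('d7','fr',D(358,360)),('d7','nr',D(286,350))]
l,r=fit(BAR,.045,lo,[.56,.12,-15]);print(l,r.round(1).tolist(),inb(b,l),'toe',inb(b,frame(l,[(0,-.15,0)],0)[0,:2]))
E
python3 f7.py
python3 - <<'E'
import cv2
a=cv2.imread('pics/w7.png')[60:250,290:480]; cv2.imwrite('pics/w7z.png',cv2.resize(a,None,fx=3,fy=3,interpolation=cv2.INTER_CUBIC))
E
```

```text
[  0.56796585   0.11861171 -14.04468915] [[-0.7, 0.8], [0.0, -0.2], [0.1, -0.2], [-0.1, -1.1], [-0.3, -0.7], [0.4, -0.3], [-0.3, 0.5], [-0.3, 0.4]] [0.03710804 0.07466287 0.02531085] toe [ 0.0371743  -0.07533712]
```

View pics/w7z.png

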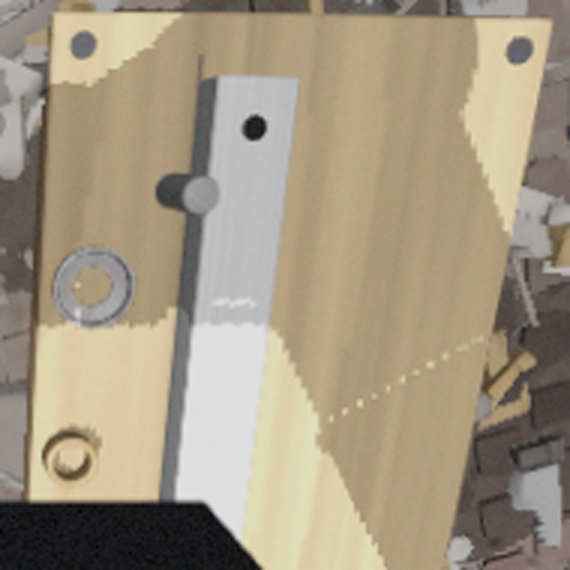

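The bar's angle to the row is 0.03°, with its side on the scribed line: 37.1 mm against 38, within calibration error. It lies less than 1 mm off nominal along its length. I'll hand the job in.

```bash
python3 -c "
from plant import close_job,get_state
print(get_state()['contact_force'],close_job())"
```

```text
the job is handed in; nothing more can be done
[ 0.92038647 -0.45345039 -1.05308667] None
```

The long bar now lies along the post row, against both posts, and the job is handed in at about 8.7 s. I shut the fingers and pushed the bar's robot side about 90 mm right of the pivot post. It first seated on the pivot post, then swung on an arc about it until it met the stop post. The peak reading was about 12 N, in the last press. I then backed straight off, rose and moved clear; nothing was gripped or lifted.

- **Angle:** the last camera fit puts the bar 0.03° from the post row.
- **Position along the row:** the bar's origin is at y = +74.7 mm and its toe at -75.3 mm, against posts at ±75 mm. It reaches about 40 mm past each post.
- **Contact with the posts:** the fit puts the bar's side at x = 37.1 mm against 38 mm nominal. That 0.9 mm is within the 2 mm calibration. While pushing, the force rose with almost no further movement, which agrees with contact on both posts. I could not measure a gap that small from the pictures after letting go.
- **Short bar:** it sits at the same image position as at the start. I judged this by eye and did not refit it.
- **Before hand-in:** the robot was clear of everything, and the force reading was near zero (about 1.5 N, at noise level).

No check failed.

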